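# Pack a scanner in the return crate and latch it

### The job

The barcode scanner is going back for repair: lay it flat on its side on the bottom of the open plywood crate, setting it down rather than dropping it in. Then close the lid fully and, with the lid down, turn the wooden turnbutton until it lies square across the lid's edge and holds it shut. Leave everything else on the bench where it stands.

Things in the scene. Friction and masses are not known exactly. Their poses are not given: they have to be found in the camera images.
- crate: Open plywood crate, fixed, 230 (x) x 240 (y) x 95 mm high; origin under its middle on the bench, z up. Hinge along its +x side; on its -x side a plywood latch rail (x -130 to -97 mm, top at 95 mm) with the turnbutton. Inside: x -85 to 88, y -108 to 108 mm, floor at 16 mm; walls 12 mm. The lid lies on the other three walls (rim at 83 mm), flush with the rail.
- crate_in (a point): Centre of the crate's inner floor, 16 mm above the bench; axes as the crate's.
- hinge_mid (a point): Middle of the lid's hinge line, in the crate's frame at (100, 0, 95) mm; the hinge line runs along the crate's y.
- lid (a joint): Lid angle, rad: 0 closed, 1.57 upright, up to 1.95 (leaning back). Plywood panel 183 mm from hinge to free edge, 240 wide, 12 thick; closed, its top is flush with the latch rail at 95 mm. Stiff hinge: stays where left (about 3 N at the free edge moves it).
- lid_edge (a point): Middle of the lid's free edge, on its outer (top) face; its -x points from the hinge to the free edge, z out of the outer face.
- button (a joint): Turnbutton angle, rad: 0 along the latch rail (pointing to crate +y), 1.57 square across the lid's edge (pointing to crate +x, over the lid); grows clockwise from above; range -0.6 to 2.3, no stop or click at 1.57. Stays where left. Below 0.15 it is clear of the lid; beyond, it blocks the open lid from closing.
- button_pivot (a point): Turnbutton's pivot, on its top face, in the crate's frame at (-107.5, -30, 113) mm. The turnbutton is a dark wooden bar 90 mm long (from 20 mm behind the pivot to 70 mm beyond), 20 mm wide, 16 mm thick, from 2 to 18 mm above the rail and closed lid, with a round boss 30 mm across at the pivot.
- button_tip (a point): End of the turnbutton's long arm, 70 mm from the pivot, on its top face.
- scanner: Barcode scanner, pistol shaped, black head, grey handle, lying on its side, about 0.25 kg. Origin on its underside, z up. Handle along x from -100 to 25 mm, 32 mm wide (y -16 to 16), 38 mm high; head x 25 to 75, y -35 to 70 mm, 42 mm high. Either way round in the crate is fine.
- scanner_grip (a point): Place to grip the handle, near the centre of mass: scanner (-10, 0, 21) mm.
- scanner_mid (a point): Middle of the scanner's outline seen from above, on its underside: scanner (-12.5, 17.5, 0) mm.
- roll: Bystander: white label roll lying flat, 110 mm across, 50 mm high; origin under its middle.
- tape: Bystander: black bench tape dispenser, 130 mm long, 100 mm high; origin under its middle.
- pens: Bystander: white pot 72 mm across, 90 mm high, with three pens up to 140 mm high; origin under its middle.
- carton: Bystander: small brown carton 140 x 110 x 90 mm; origin under its middle.
Things that resemble listed ones, but are neither listed nor needed, are in the scene too. Leave any pink look-alike of the scanner alone.

How it is judged (in metres and radians):
On the way, in this order (a step that is already met when the one before it is completed fails the run):
1. the scanner lies flat on the crate's inner floor, let go, with the lid still open (x of scanner_mid in the frame of crate between -0.05 and 0.05 m and y of scanner_mid in the frame of crate between -0.05 and 0.05 m and z of scanner in the frame of crate below 0.026 m and angle between scanner's own z axis and vertical below 0.15 rad and contact force between the fingers and scanner below 0.1 N and value of joint lid above 0.5 rad), for 0.2 s.
2. the lid is fully closed, with the turnbutton still off it (x of scanner_mid in the frame of crate between -0.05 and 0.05 m and y of scanner_mid in the frame of crate between -0.05 and 0.05 m and z of scanner in the frame of crate below 0.026 m and angle between scanner's own z axis and vertical below 0.15 rad and value of joint lid below 0.05 rad and value of joint button below 0.6 rad), for 0.2 s.
3. the turnbutton lies square across the edge of the closed lid (value of joint lid below 0.05 rad and value of joint button between 1.32 and 1.82 rad), for 0.2 s.
At the end, for the whole second after the job is handed in: Scanner at rest, flat (0.15 rad) on the crate floor: middle of its outline within 50 mm of the crate's middle in x and y, underside under 26 mm above the bench. Lid below 0.05 rad. Turnbutton at rest at 1.57 rad, within 0.25 (all of step 3 and x of scanner_mid in the frame of crate between -0.05 and 0.05 m and y of scanner_mid in the frame of crate between -0.05 and 0.05 m and z of scanner in the frame of crate below 0.026 m and angle between scanner's own z axis and vertical below 0.15 rad and velocity of joint button between -0.1 and 0.1 rad/s and linear speed of scanner below 0.03 m/s); the robot touches nothing.
It fails at once if the scanner is let go high over the crate (its underside more than 60 mm above the bench) (contact force between the fingers and scanner below 0.1 N and z of scanner in the frame of crate above 0.06 m).
It fails at once if another thing on the bench (label roll, tape dispenser, pen pot or small carton) is moved more than 30 mm (distance of any of roll, tape, pens, carton from where it was at the start of the episode above 0.03 m).
It also fails if it takes over 64 s, if anything falls off the work surface, if the arm or the gripper's body presses on something with over 40 N, if the wrist force passes 120 N, or if a joint passes its speed limit or range.

### The arm

A 6-joint arm with a two-finger parallel gripper is mounted at the origin on the work surface. World frame = base frame: x ahead of the robot, y to its left, z up, the work surface at z = 0. Lengths are in mm, angles in degrees, forces in N, time in s.
With the tool pointing down it reaches from about 300 to 850 mm from the base axis. Payload 4.2 kg.
Tool frame: the origin (TCP) lies midway between the tips of the shut fingers; the grasp point (between the pads) lies 19 mm behind it; z points along the fingers, y is the line along which they close (so a half turn about z gives the same grasp; the last joint's range is limited). The gripper opens to 91 mm and grips with 3 to 60 N. Pads are 32 mm wide; open, the fingers measure 118 mm over their backs; the gripper's body (76 mm by 178 mm) begins 60 mm behind the grasp point.
Start: joints at [70.474, 18.312, 89.639, -0, 72.044, -1.146], TCP at [181.315, 545.681, 213.976] pointing down, gripper open.
Joint ranges: [-177.97, 177.97], [-48.28, 115.42], [12.27, 149.76], [-77.06, 257.06], [2.81, 150.46], [-146.56, 146.56]. Speed limits (degrees/s): [147.25, 147.25, 180, 180, 180, 180].

### API

Orientations are given as [roll, pitch, yaw] about the fixed x, y, z axes, in that order (R = Rz(yaw) Ry(pitch) Rx(roll)).
In Python, from workcell import state, grab_frame, camera_model, workorder gives the robot as it stands.
- The arm moves only by the tool carry_out, never from a script. Its argument "commands" is a list of rows, each a list of 7 numbers: the turn, a rotation vector about the tool's x, y, z in degrees, then the shift along the tool's x, y, z in mm, then the opening, from -1 (shut) to 1 (fully open). In form: [[ax, ay, az, dx, dy, dz, hand], ...]. A call has 1 to 20 rows; each row is the pose to reach, as a shift and turn from the pose commanded when the call began, along the tool's axes at that moment; what a row does not reach only later rows make up. A row lasts 1/10 s, in which the tool goes at most 50 mm and 8.59 degrees, less where a joint would pass 70% of its speed; a pose out of reach is approached as far as the arm can. A call with a gripper value outside its range is refused whole. The fingers move at their own pace and stop on an object; "force" is the grip in N (left out, the last holds). Time passes only in rows, so rows that repeat a pose let the fingers close. It gives the time, the measured TCP pose, the force, the opening and the grip force at its end, in the units of the state.
- state(): the state, without advancing time (a new reading comes with each control period).
- grab_frame(name): name is "side" or "top" or "wrist"; returns the picture (400x640x3 uint8, red, green, blue); there is no depth.
- camera_model(name): a dict with "fx", "fy", "cx", "cy" (pixels), "dist" ([k1, k2, p1, p2, k3] as OpenCV has them; the pictures are not rectified), "origin" and "rotation" of the camera in the world; the wrist camera has in their place "mount" (4x4, takes a point from camera to tool coordinates, whose origin is the TCP and whose axes are the flange's). Camera axes: x right, y up, looking along -z (the intrinsics and any distortion apply to the point x, -y, -z); pixel columns grow to the right and rows downward; lengths in mm; the calibration is good to about 2 mm. A picture is of the moment at which its call begins: read the wrist's pose just before it. camera_model takes no time and is no camera call.
- workorder.job_done(): hands the job in; it is judged then, once.
The state is a dict: "time_s": time; "qpos": joint angles; "qvel": joint speeds; "effort": joint torques, N m; "ee_pos": TCP position; "ee_rot": TCP orientation; "force": force on the tool from outside, world axes, zero at the start; "torque": the same for the moment, N m; "gripper_width": finger opening in mm; "gripper_force": force on a finger pad.
Only numpy, scipy, OpenCV 4.12 (cv2) and the standard library are available. Lean on these libraries where they do the work, as an engineer would, in place of code of your own. Each camera call takes 0.05 s, during which the arm holds its last target. There are 200 camera calls.

## Working session

There is one attempt and no reset: what is moved stays moved. The work goes in short steps, Python scripts to look and compute and a tool call to move; the robot and the scene stay as the last step left them, time stands still between calls to the robot, and variables do not carry over. Pictures are saved under pics/ and viewed, at most 10 in all, crops included, and the job is handed in when it is done.

Besides the shell and the picture viewer there is one more tool, called after "Call:" as name(argument=value, ...), one argument or row to a line, values as JSON. carry_out: Moves the arm, as the interface text tells. Its arguments: {"type":"object","properties":{"commands":{"type":"array"},"force":{"type":"number"}},"required":["commands"]}

```bash
mkdir -p pics; cat > h.py <<'E'
import numpy as np, cv2
from workcell import state, grab_frame, camera_model
def save(n,f): 
    im=grab_frame(n); cv2.imwrite(f'pics/{f}.png',im[:,:,::-1]); return im
def campose(n,s=None):
    c=camera_model(n)
    if 'mount' in c:
        from scipy.spatial.transform import Rotation as R
        s=s or state(); T=np.eye(4); T[:3,:3]=R.from_euler('xyz',s['ee_rot'],degrees=True).as_matrix(); T[:3,3]=s['ee_pos']
        M=T@np.array(c['mount']); return c,M[:3,3],M[:3,:3]
    return c,np.array(c['origin']),np.array(c['rotation'])
def ray(n,uv,s=None):
    c,o,R=campose(n,s); K=np.array([[c['fx'],0,c['cx']],[0,c['fy'],c['cy']],[0,0,1.]])
    p=cv2.undistortPoints(np.array(uv,float).reshape(-1,1,2),K,np.array(c['dist'])).reshape(-1,2)
    d=np.c_[p[:,0],-p[:,1],-np.ones(len(p))]@R.T; return o,d
def onz(n,uv,z,s=None):
    o,d=ray(n,uv,s); return o+d*((np.array(z)-o[2])/d[:,2])[:,None]
def tri(n1,uv1,n2,uv2,s1=None,s2=None):
    out=[]
    for a,b in zip(uv1,uv2):
        o1,d1=ray(n1,[a],s1);o2,d2=ray(n2,[b],s2)
        A=np.c_[d1[0],-d2[0]]; t=np.linalg.lstsq(A,o2-o1,rcond=None)[0]
        p,q=o1+t[0]*d1[0],o2+t[1]*d2[0]; out.append(np.r_[(p+q)/2,np.linalg.norm(p-q)])
    return np.array(out)
def proj(n,P,s=None):
    c,o,R=campose(n,s); q=(np.array(P,float).reshape(-1,3)-o)@R; q=q*[1,-1,-1]
    K=np.array([[c['fx'],0,c['cx']],[0,c['fy'],c['cy']],[0,0,1.]])
    return cv2.projectPoints(q,np.zeros(3),np.zeros(3),K,np.array(c['dist']))[0].reshape(-1,2)
E
python3 - <<'E'
from h import *
print(state())
for n in('top','side'):
    save(n,n+'0');c,o,R=campose(n);print(n,o,R.round(2).tolist(),c['fx'],c['dist'])
print(camera_model('wrist'))
E
```

```text
{'time_s': 0.0, 'qpos': array([ 7.04718347e+01,  1.83504990e+01,  8.97059525e+01, -1.40776111e-03,
        7.20419160e+01, -1.14527487e+00]), 'qvel': array([ 0.09841179, -0.05791545,  0.03212079,  0.04732752,  0.07265767,
       -0.01845548]), 'effort': array([-3.82717781e-04, -4.12465274e+01, -2.31973207e+01,  7.27200997e-02,
        4.57465067e-02, -1.31338952e-04]), 'ee_pos': array([181.17109407, 545.19306692, 213.13478631]), 'ee_rot': array([-1.79901625e+02, -6.27954205e-04,  1.61617544e+02]), 'force': array([ 0.00232914, -0.14003917,  0.30724415]), 'torque': array([ 0.01756821, -0.02482142,  0.01104395]), 'gripper_force': 0.0, 'gripper_width': 91.34337258652693}
top [  95.46412467  -10.5346982  1498.361053  ] [12.8, -0.1, -86.66] 450.7164627332005 [-0.12698158  0.          0.          0.          0.        ]
side [  149.51542389 -1027.70465823  1287.74766557] [41.81, -0.84, -12.7] 499.7602159413316 [0.04747465 0.         0.         0.         0.        ]
{'fx': 324.8375472223776, 'fy': 324.8375472223776, 'cx': 319.43925867146766, 'cy': 197.35875331522536, 'dist': array([-0.01865915,  0.        ,  0.        ,  0.        ,  0.        ]), 'mount': array([[ 3.55270632e-04,  9.68347703e-01,  2.49604886e-01,
         7.17423251e+01],
       [ 9.99999288e-01, -5.97296719e-05, -1.19160844e-03,
        -6.67490994e-01],
       [-1.13898248e-03,  2.49605132e-01, -9.68347035e-01,
        -1.70565871e+02],
       [ 0.00000000e+00,  0.00000000e+00,  0.00000000e+00,
         1.00000000e+00]])}
```

```bash
sed -i "s/return c,np.array(c\['origin'\]),np.array(c\['rotation'\])/from scipy.spatial.transform import Rotation as R\n    return c,np.array(c['origin']),R.from_euler('xyz',c['rotation'],degrees=True).as_matrix()/" h.py
python3 - <<'E'
from h import *
for n in('top','side'): 
    print(n, proj(n,[[0,0,0],[500,0,0],[0,500,0],[181,545,214]]).round())
E
```

```text
top [[309. 337.]
 [318. 187.]
 [157. 326.]
 [125. 264.]]
side [[192. 244.]
 [343. 219.]
 [184. 142.]
 [223.  83.]]
```

View pics/top0.png

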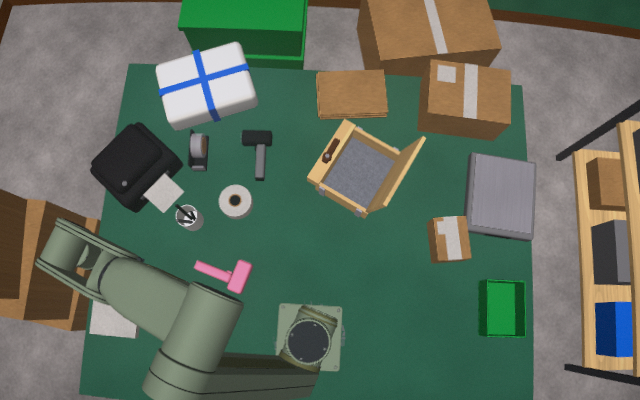

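View pics/side0.png

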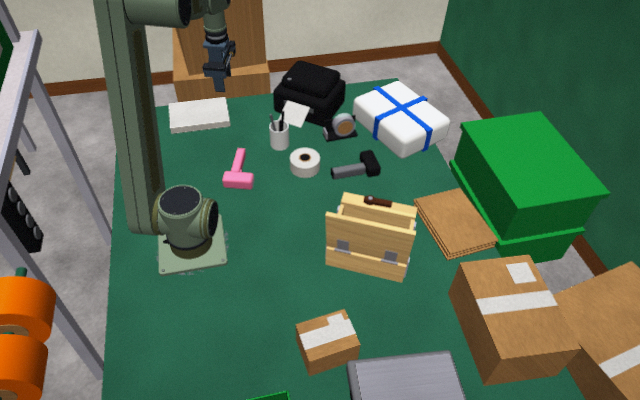

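```bash
python3 - <<'E'
from h import *
print('scanner head, handle end',onz('top',[[257,138],[261,178]],[40,40]).round())
print('side',onz('side',[[372,163],[333,174]],[30,30]).round())
print('crate rail ends',onz('top',[[347,122],[312,178]],95).round())
print('bystanders roll tape pens carton',onz('top',[[235,200],[199,150],[188,215],[449,240]],[50,50,70,60]).round())
print('button',onz('top',[[327,157],[337,141]],110).round())
E
```

```text
scanner head, handle end [[654. 219.  40.]
 [511. 192.  40.]]
side [[664. 213.  30.]
 [511. 187.  30.]]
crate rail ends [[707. -86.  95.]
 [505.  19.  95.]]
bystanders roll tape pens carton [[ 428.  271.   50.]
 [ 596.  413.   50.]
 [ 364.  417.   70.]
 [ 333. -438.   60.]]
button [[574. -25. 110.]
 [632. -55. 110.]]
```

```bash
cat >> h.py <<'E'
def rows(x,y,z,yaw=None):
    "turn and shift (tool axes) from the present pose to TCP x,y,z, tool down, yaw"
    from scipy.spatial.transform import Rotation as R
    s=state(); A=R.from_euler('xyz',s['ee_rot'],degrees=True)
    B=R.from_euler('xyz',[180,0,s['ee_rot'][2] if yaw is None else yaw],degrees=True)
    return np.r_[(A.inv()*B).as_rotvec(degrees=True),A.inv().apply(np.array([x,y,z])-s['ee_pos'])].round(1)
E
python3 -c "
from h import *
print(rows(520,30,350,165))"
```

```text
[-1.000e-01 -0.000e+00 -3.400e+00 -4.840e+02 -3.823e+02 -1.362e+02]
```

Call:
carry_out(
  commands=[
    [0, 0, 0, -50, -35, -50, 1],
    [0, 0, -3.4, -484, -382, -136, 1],
    [0, 0, -3.4, -484, -382, -136, 1],
    [0, 0, -3.4, -484, -382, -136, 1],
    [0, 0, -3.4, -484, -382, -136, 1],
    [0, 0, -3.4, -484, -382, -136, 1],
    [0, 0, -3.4, -484, -382, -136, 1],
    [0, 0, -3.4, -484, -382, -136, 1],
    [0, 0, -3.4, -484, -382, -136, 1],
    [0, 0, -3.4, -484, -382, -136, 1],
    [0, 0, -3.4, -484, -382, -136, 1],
    [0, 0, -3.4, -484, -382, -136, 1],
    [0, 0, -3.4, -484, -382, -136, 1],
    [0, 0, -3.4, -484, -382, -136, 1],
    [0, 0, -3.4, -484, -382, -136, 1],
    [0, 0, -3.4, -484, -382, -136, 1],
  ],
)

```text
time_s: 1.7
ee_pos: [519.4, 31.3, 349.5]
ee_rot: [180.0, -0.1, 165.1]
force: [-0.6, -0.1, 0.2]
gripper_width: 91.5
gripper_force: 0.0
```

```bash
python3 - <<'E'
from h import *
s=state(); save('wrist','w1'); print(s['ee_pos'],s['ee_rot'],s['time_s'])
import pickle; pickle.dump(s,open('w1.pkl','wb'))
E
```

```text
[519.42885789  31.34095819 349.47592074] [ 1.79989486e+02 -8.41217869e-02  1.65070445e+02] 1.7
```

View pics/w1.png

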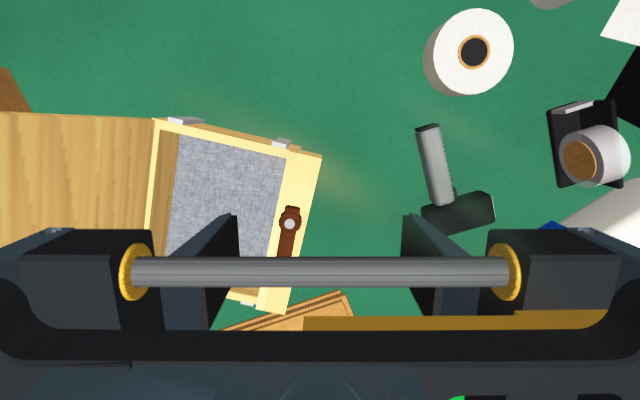

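Call:
carry_out(
  commands=[
    [0, 0, 0, -50, 0, 0, 1],
    [0, 0, 0, -100, 0, 0, 1],
    [0, 0, 0, -130, 20, 0, 1],
    [0, 0, 0, -130, 20, 0, 1],
    [0, 0, 0, -130, 20, 0, 1],
  ],
)

```text
time_s: 2.25
ee_pos: [650.6, 17.7, 348.9]
ee_rot: [-180.0, -0.1, 165.1]
force: [-0.1, -0.5, -0.3]
gripper_width: 91.1
gripper_force: 0.0
```

```bash
python3 - <<'E'
from h import *
s=state(); save('wrist','w2'); print(s['ee_pos'],s['ee_rot'],s['time_s'])
import pickle; pickle.dump(s,open('w2.pkl','wb'))
E
```

```text
[650.55781808  17.6785277  348.91572551] [-1.79970618e+02 -1.34114801e-01  1.65141814e+02] 2.25
```

View pics/w2.png

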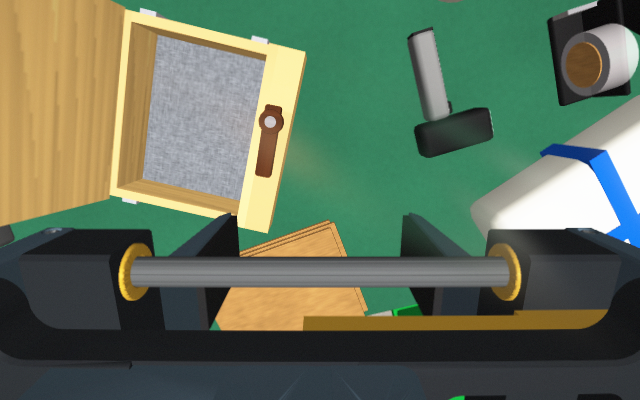

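```bash
cat > m.py <<'E'
from h import *
import pickle
S={k:pickle.load(open(k+'.pkl','rb')) for k in('w1','w2')}
roi={'w1':dict(h=(400,115,480,200),b=(275,205,305,240),sc=(400,110,505,240)),'w2':dict(h=(400,20,470,115),b=(255,105,287,140),sc=(395,15,505,165))}
F={}
for k in S:
    im=cv2.imread(f'pics/{k}.png').astype(int); hsv=cv2.cvtColor(im.astype(np.uint8),cv2.COLOR_BGR2HSV)
    def sub(r): x0,y0,x1,y1=r; return im[y0:y1,x0:x1],hsv[y0:y1,x0:x1],np.array([x0,y0])
    i,h,o=sub(roi[k]['b']); m=(h[...,1]<60)&(h[...,2]>120); ys,xs=np.nonzero(m); screw=np.array([xs.mean(),ys.mean()])+o
    i,h,o=sub(roi[k]['h']); m=((h[...,1]<50)&(h[...,2]>95)).astype(np.uint8)
    c=max(cv2.findContours(m,0,1)[0],key=cv2.contourArea); r=cv2.minAreaRect(c); box=cv2.boxPoints(r)+o
    i,h,o=sub(roi[k]['sc']); m=((h[...,2]<75)&(h[...,1]<120)).astype(np.uint8)
    c=max(cv2.findContours(m,0,1)[0],key=cv2.contourArea); hb=cv2.boxPoints(cv2.minAreaRect(c))+o
    m=((im[...,2]>200)&(im[...,0]<190)&(im[...,2]-im[...,0]>50)).astype(np.uint8); m[:, :100]=0; m[:,330:]=0
    m=cv2.morphologyEx(m,cv2.MORPH_OPEN,np.ones((3,3)))
    c=max(cv2.findContours(m,0,1)[0],key=cv2.contourArea); cr=cv2.approxPolyDP(c,4,True).reshape(-1,2)
    print(k,'screw',screw.round(1),'handle',box.round(1).tolist(),'head',hb.round(1).tolist()); print(cr.tolist())
E
python3 m.py
```

```text
w1 screw [287.6 221.5] handle [[419.1, 130.5], [439.0, 126.1], [455.1, 198.5], [435.2, 203.0]] head [[410.2, 226.9], [425.1, 174.7], [500.8, 196.4], [485.8, 248.5]]
[[153, 118], [144, 228], [149, 226], [162, 129], [285, 157], [271, 234], [279, 236], [278, 219], [285, 205], [298, 206], [302, 222], [292, 251], [298, 256], [320, 157], [265, 144], [266, 140]]
w2 screw [267.6 119.6] handle [[411.5, 34.1], [432.3, 29.7], [450.3, 113.5], [429.5, 118.0]] head [[386.7, 39.4], [461.8, 17.9], [496.2, 138.1], [421.0, 159.6]]
[[124, 10], [109, 194], [210, 217], [224, 213], [116, 187], [134, 21], [267, 55], [237, 214], [238, 226], [267, 232], [304, 52]]
```

```bash
cat >> m.py <<'E'
a=[[287.6,221.5],[320.5,156.5],[153,118],[419.1,130.5],[439,126.1],[286,315]]
b=[[267.6,119.6],[304.5,51.5],[124,10],[411.5,34.1],[432.3,29.7],[267.5,233]]
t=tri('wrist',a,'wrist',b,S['w1'],S['w2']); print(t.round(1))
s=S['w2']
tp=onz('wrist',[[267.6,119.6],[263,177]],[113,113],s); d=tp[1]-tp[0]; print('button',tp.round(1),np.degrees(np.arctan2(d[1],d[0])))
r=onz('wrist',[[304.5,51.5],[267.5,233]],95,s); d=r[1]-r[0]; print('rail',r.round(1),np.linalg.norm(d),'y-axis az',np.degrees(np.arctan2(d[1],d[0])))
i=onz('wrist',[[124,10],[109,194]],95,s); print('hinge side',i.round(1))
h=onz('wrist',[[411.5,34.1],[432.3,29.7],[450.3,113.5],[429.5,118]],38,s); print('handle',h.round(1))
hd=onz('wrist',[[416,122],[489,107],[494,140],[421,158]],42,s); print('head',hd.round(1))
yaw=np.radians(np.degrees(np.arctan2(d[1],d[0]))-90); X=np.array([np.cos(yaw),np.sin(yaw)]);Y=np.array([-X[1],X[0]])
print('crate',np.degrees(yaw),'from rail',r.mean(0)[:2]+130*X,'from screw',tp[0,:2]+107.5*X+30*Y)
E
python3 m.py|tail -20; python3 - <<'E'
import cv2
a=cv2.imread('pics/w2.png')
p=cv2.resize(a[15:170,395:505],None,fx=3.6,fy=3.6,interpolation=cv2.INTER_CUBIC); q=cv2.resize(a[40:240,220:315],None,fx=2.8,fy=2.8,interpolation=cv2.INTER_CUBIC)[:558]
import numpy as np
cv2.imwrite('pics/crop.png',np.hstack([p,q[:,:]] if p.shape[0]==558 and q.shape[0]==558 else [p[:558],np.vstack([q,np.zeros((558-q.shape[0],q.shape[1],3),np.uint8)])]))
E
```

```text
[ 5.035e+02  3.720e+01  8.740e+01  3.000e-01]
 [ 3.976e+02 -1.651e+02  7.860e+01  4.000e-01]
 [ 5.101e+02  1.851e+02  3.600e+01  1.000e-01]
 [ 5.115e+02  2.149e+02  3.410e+01  5.000e-01]
 [ 7.164e+02 -7.330e+01  9.750e+01  1.600e+00]]
button [[571.1 -26.9 113. ]
 [637.6 -53.4 113. ]] -21.736194062103547
rail [[504.9  37.3  95. ]
 [717.2 -74.8  95. ]] 240.07554436200982 y-axis az -27.835735058234132
hinge side [[ 404.4 -157.8   95. ]
 [ 608.7 -266.6   95. ]]
handle [[510.4 184.6  38. ]
 [512.1 213.1  38. ]
 [628.1 218.6  38. ]
 [626.7 188.4  38. ]]
head [[626.9 167.3  42. ]
 [632.8 272.4  42. ]
 [681.2 273.2  42. ]
 [679.9 164.8  42. ]]
crate -117.83573505823412 from rail [ 550.37708489 -133.72084343] from screw [ 547.42778001 -135.93648217]
```

View pics/crop.png

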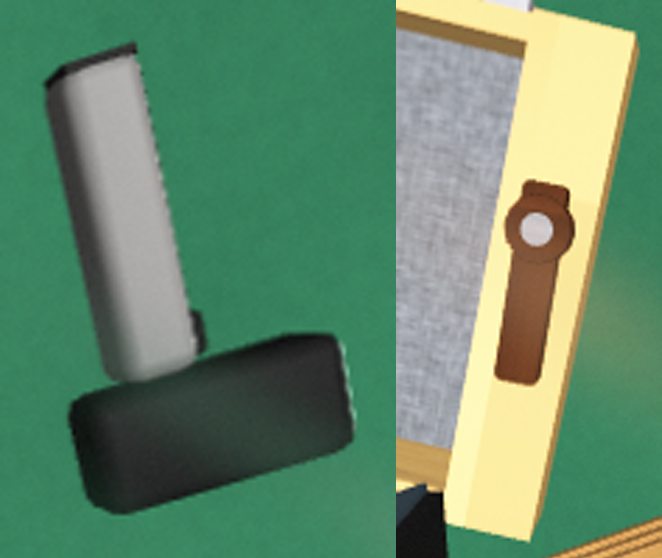

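```bash
cat > n.py <<'E'
from h import *
import pickle
s=pickle.load(open('w2.pkl','rb'))
c=lambda *p:[[395+u/3.6,15+v/3.6] for u,v in p]
for nm,p,z in [('hand R',c((137,55),(190,340)),35),('hand L base',c((48,100),(105,370)),5),('head rear',c((85,397),(290,335)),39),('head front',c((125,513),(345,442)),39),('head right',c((345,345),(352,435)),39)]:
    w=onz('wrist',p,z,s);d=w[1]-w[0];print(nm,w.round(1).tolist(),np.degrees(np.arctan2(d[1],d[0])).round(1))
E
python3 n.py
python3 - <<'E'
import sys; sys.path.insert(0,'.')
from h import *
im=grab_frame('top'); h=cv2.cvtColor(im,cv2.COLOR_RGB2HSV)
x0,y0=238,122; r=h[y0:190,x0:278]; m=((r[...,1]<90)).astype(np.uint8)
c=max(cv2.findContours(m,0,1)[0],key=cv2.contourArea); p=c.reshape(-1,2)+[x0,y0]
w=onz('top',p,38); print(w.min(0),w.max(0)); 
low=w[w[:,0]<615]; print(low[:,1].min(),low[:,1].max(), cv2.fitLine(low[:,:2].astype(np.float32),2,0,.01,.01).ravel())
print(rows(575,202,120,182))
E
```

```text
hand R [[512.6, 215.1, 35.0], [621.8, 217.2, 35.0]] 1.1
hand L base [[515.9, 188.0, 5.0], [627.4, 190.9, 5.0]] 1.5
head rear [[632.8, 170.9, 39.0], [629.7, 254.8, 39.0]] 92.1
head front [[683.1, 178.3, 39.0], [677.4, 270.6, 39.0]] 93.5
head right [[639.1, 275.7, 39.0], [675.3, 273.8, 39.0]] -3.1
[503.78118293 168.62055575  38.        ] [685.40300568 277.59165769  38.        ]
181.87966632723806 222.1306671037243 [9.9762708e-01 6.8848804e-02 5.5378271e+02 2.0025858e+02]
[ -0.   -0.  -16.9 119.8 159.5 230.5]
```

```bash
python3 -c "
from h import *
print(rows(596,203,100,182))"
```

```text
[ -0.   -0.  -16.9  99.8 165.9 250.5]
```

Call:
carry_out(
  commands=[
    [0, 0, -4, 20, 30, 40, 1],
    [0, 0, -8, 40, 66, 80, 1],
    [0, 0, -12, 60, 100, 120, 1],
    [0, 0, -16.9, 80, 133, 160, 1],
    [0, 0, -16.9, 99.8, 165.9, 200, 1],
    [0, 0, -16.9, 99.8, 165.9, 250, 1],
    [0, 0, -16.9, 99.8, 165.9, 280, 1],
    [0, 0, -16.9, 99.8, 165.9, 310, 1],
    [0, 0, -16.9, 99.8, 165.9, 328, 1],
    [0, 0, -16.9, 99.8, 165.9, 342, 1],
    [0, 0, -16.9, 99.8, 165.9, 342, 1],
    [0, 0, -16.9, 99.8, 165.9, 342, 1],
  ],
)

```text
time_s: 3.55
ee_pos: [597.9, 202.5, 9.4]
ee_rot: [180.0, 0.1, -178.1]
force: [0.7, -0.2, 1.4]
gripper_width: 91.1
gripper_force: 0.0
```

```bash
python3 -c "
from h import *
s=state();print(rows(596,203,8,182))
save('wrist','w3')"
```

```text
[ 0.   0.1 -0.1  1.9  0.6  1.4]
```

View pics/w3.png

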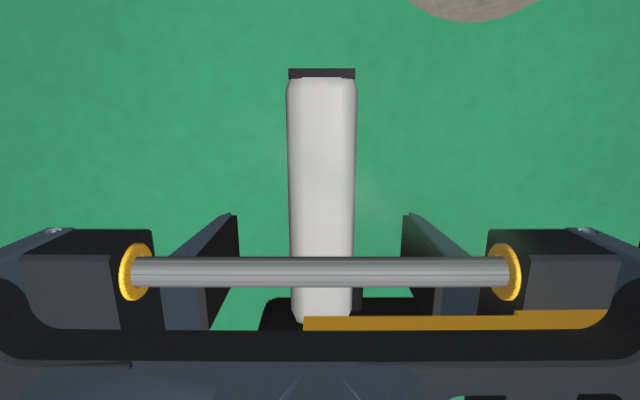

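Call:
carry_out(
  commands=[
    [0, 0, 0, 2, 0, 1, -1],
    [0, 0, 0, 2, 0, 1, -1],
    [0, 0, 0, 2, 0, 1, -1],
    [0, 0, 0, 2, 0, 1, -1],
    [0, 0, 0, 2, 0, 1, -1],
    [0, 0, 0, 2, 0, 1, -1],
    [0, 0, 0, 2, 0, 1, -1],
    [0, 0, 0, 2, 0, 1, -1],
  ],
  force=25,
)

```text
time_s: 4.4
ee_pos: [595.4, 202.4, 6.9]
ee_rot: [180.0, 0.0, -178.1]
force: [-0.6, 1.1, 0.1]
gripper_width: 31.6
gripper_force: 25.0
```

```bash
python3 - <<'E'
from h import *
s=state(); print(s['gripper_width'],s['gripper_force'],s['ee_pos'])
e=onz('wrist',[[322,70],[322,78]],[25,38],s); print('handle end',e.round(1))
E
```

```text
31.55149479817688 24.999349415302277 [595.41845419 202.38809479   6.90987652]
handle end [[504.9 200.6  25. ]
 [509.5 200.7  38. ]]
```

```bash
python3 -c "
from h import *
print(rows(550,-134,150,152.1))
print(rows(550,-134,30,152.1))"
```

```text
[   0.    -0.    29.8   56.7 -334.6 -143.2]
[   0.    -0.    29.8   56.7 -334.7  -23.2]
```

Call:
carry_out(
  commands=[
    [0, 0, 0, 0, 0, -25, -1],
    [0, 0, 0, 0, 0, -65, -1],
    [0, 0, 0, 0, 0, -105, -1],
    [0, 0, 3, 5, -20, -143, -1],
    [0, 0, 6, 10, -60, -143, -1],
    [0, 0, 10, 17, -100, -143, -1],
    [0, 0, 14, 24, -140, -143, -1],
    [0, 0, 18, 31, -180, -143, -1],
    [0, 0, 22, 38, -220, -143, -1],
    [0, 0, 26, 45, -260, -143, -1],
    [0, 0, 29.8, 52, -300, -143, -1],
    [0, 0, 29.8, 56.7, -325, -143, -1],
    [0, 0, 29.8, 56.7, -334.6, -143, -1],
    [0, 0, 29.8, 56.7, -334.6, -143, -1],
    [0, 0, 29.8, 56.7, -334.6, -143, -1],
  ],
)

```text
time_s: 5.9
ee_pos: [549.9, -133.1, 149.5]
ee_rot: [180.0, -0.1, 152.1]
force: [-0.1, 0.6, -3.2]
gripper_width: 31.8
gripper_force: 25.0
```

```bash
python3 -c "
from h import *
s=state();print(s['ee_pos'],s['ee_rot'],rows(550,-134,150,152.1),rows(550,-134,28,152.1))
save('top','top4')
a=save('wrist','w4');b=cv2.imread('pics/top4.png')[90:250,260:460]
cv2.imwrite('pics/j4.png',np.hstack([cv2.resize(a[:,:,::-1],(480,300)),cv2.resize(b,(320,300))[:, :]]))"
```

```text
[ 549.86732293 -133.09322752  149.53608559] [ 1.79962392e+02 -6.71206652e-02  1.52132359e+02] [ 0.  -0.1  0.  -0.5 -0.7 -0.5] [ 0.000e+00 -1.000e-01  0.000e+00 -7.000e-01 -8.000e-01  1.215e+02]
```

View pics/j4.png

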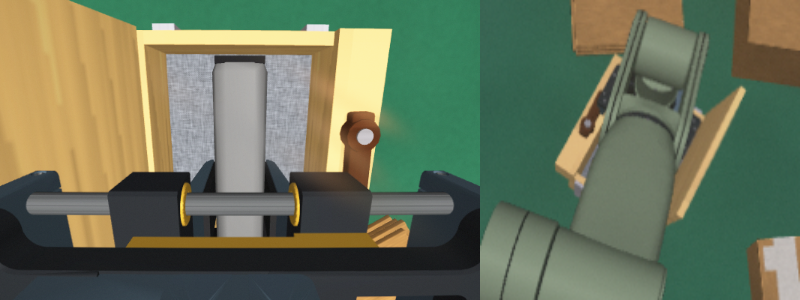

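Call:
carry_out(
  commands=[
    [0, 0, 0, -0.5, -0.7, 30, -1],
    [0, 0, 0, -0.5, -0.7, 60, -1],
    [0, 0, 0, -0.5, -0.7, 85, -1],
    [0, 0, 0, -0.5, -0.7, 105, -1],
    [0, 0, 0, -0.5, -0.7, 116, -1],
    [0, 0, 0, -0.5, -0.7, 122, -1],
    [0, 0, 0, -0.5, -0.7, 124, -1],
    [0, 0, 0, -0.5, -0.7, 124, -1],
  ],
)

```text
time_s: 6.8
ee_pos: [550.7, -134.8, 26.5]
ee_rot: [180.0, 0.1, 152.1]
force: [-0.1, 0.1, -2.1]
gripper_width: 31.9
gripper_force: 25.0
```

Call:
carry_out(
  commands=[
    [0, 0, 0, 0, 0, 1.5, -1],
    [0, 0, 0, 0, 0, 3, -1],
    [0, 0, 0, 0, 0, 4, -1],
    [0, 0, 0, 0, 0, 4.5, -1],
    [0, 0, 0, 0, 0, 4.5, -1],
  ],
)

```text
time_s: 7.3
ee_pos: [550.4, -135.0, 22.9]
ee_rot: [180.0, 0.1, 152.1]
force: [-1.8, 0.3, 4.6]
gripper_width: 31.7
gripper_force: 25.0
```

Call:
carry_out(
  commands=[
    [0, 0, 0, 0, 0, 0, 0.2],
    [0, 0, 0, 0, 0, 0, 0.2],
    [0, 0, 0, 0, 0, 0, 0.2],
    [0, 0, 0, 0, 0, 0, 0.2],
    [0, 0, 0, 0, 0, 0, 0.2],
    [0, 0, 0, 0, 0, -10, 0.2],
    [0, 0, 0, 0, 0, -35, 0.2],
    [0, 0, 0, 0, 0, -75, 0.2],
    [0, 0, 0, 0, 0, -125, 0.2],
    [0, 0, 0, 0, 0, -175, 0.2],
    [0, 0, 0, 0, 0, -225, 0.2],
    [0, 0, 0, 0, 0, -275, 0.2],
    [0, 0, 0, 0, 0, -290, 0.2],
    [0, 0, 0, 0, 0, -290, 0.2],
  ],
)

```text
time_s: 8.7
ee_pos: [551.1, -135.2, 315.5]
ee_rot: [179.9, 0.4, 152.1]
force: [0.1, -0.1, -0.5]
gripper_width: 54.5
gripper_force: 0.0
```

```bash
python3 - <<'E'
from h import *
import pickle
s=state(); a=save('wrist','w5'); b=save('top','top5'); pickle.dump(s,open('w5.pkl','wb')); print(s['ee_pos'])
cv2.imwrite('pics/j5.png',np.hstack([cv2.resize(a,(480,300)),cv2.resize(save('side','side5')[150:300,280:440],(320,300))])[:,:,::-1])
E
```

```text
[ 551.12103765 -135.17734642  315.48316115]
```

View pics/j5.png

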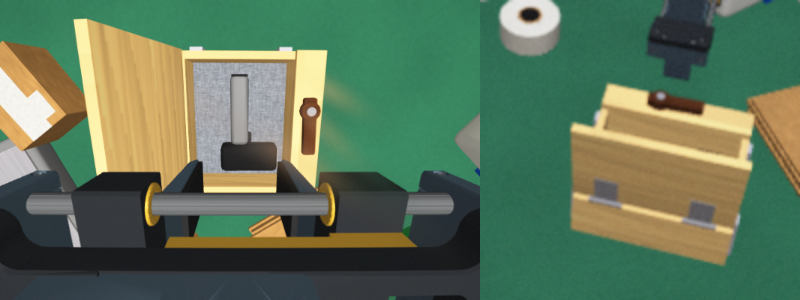

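```bash
cat >> h.py <<'E'
C=np.array([550,-134,0.]);yaw=np.radians(-117.9);RC=np.array([[np.cos(yaw),-np.sin(yaw),0],[np.sin(yaw),np.cos(yaw),0],[0,0,1]])
def toC(p): return (np.array(p)-C)@RC
def toW(p): return np.array(p)@RC.T+C
E
python3 - <<'E'
from h import *
import pickle
s=pickle.load(open('w5.pkl','rb'))
f=4/3
print('scanner handle end, head front',toC(onz('wrist',[[239*f,75*f],[248*f,170*f]],[50,52],s)).round(1))
o,d=ray('wrist',[[77*f,20*f],[88*f,19*f]],s); o=toC(o); d=d@RC
p=o+d*((-120-o[1])/d[:,1])[:,None]; print('lid edge corner',p.round(1))
q=p-[100,0,95]; print(np.hypot(q[:,0],q[:,2]),np.degrees(np.arctan2(q[:,2],-q[:,0])))
for n in [(200,50,310),(205,50,235)]: print(n,rows(*toW(n),152.1))
E
```

```text
scanner handle end, head front [[  1.5 -85.3  50. ]
 [-15.5  86.7  52. ]]
lid edge corner [[ 128.9 -120.   276.9]
 [ 118.6 -120.   279.5]]
[184.15481401 185.45034713] [99.04171438 95.75157358]
(200, 50, 310) [  -0.    -0.2    0.   -50.4 -199.    -0.2]
(205, 50, 235) [-0.00e+00 -2.00e-01  0.00e+00 -5.06e+01 -2.04e+02  7.48e+01]
```

Call:
carry_out(
  commands=[
    [0, 0, 0, 0, 0, -15, -1],
    [0, 0, 0, 0, -40, -15, -1],
    [0, 0, 0, 0, -80, -15, -1],
    [0, 0, 0, 0, -120, -15, -1],
    [0, 0, 0, 0, -160, -15, -1],
    [0, 0, 0, 0, -170, -10, -1],
    [0, 0, 0, 0, -170, 20, -1],
    [0, 0, 0, 0, -170, 50, -1],
    [0, 0, 0, 0, -170, 70, -1],
    [0, 0, 0, 0, -170, 70, -1],
  ],
  force=10,
)

```text
time_s: 9.85
ee_pos: [468.5, -283.2, 236.7]
ee_rot: [179.9, -0.6, 152.1]
force: [-0.2, -0.2, 0.5]
gripper_width: 0.7
gripper_force: 0.0
```

```bash
python3 - <<'E'
from h import *
s=state(); p=toC(s['ee_pos']); print(p,s['ee_rot'],s['gripper_width'])
for t in range(100,-1,-5):
    a=np.radians(t); x=113.5-160*np.cos(a); z=95+160*np.sin(a); print(t,round(-(x-p[0])),round(-(z-p[2])),end=' | ')
E
```

```text
[170.01577828  -2.25593497 236.66024897] [179.92292526  -0.58523486 152.13423424] 0.7095419642508259
100 29 -16 | 95 43 -18 | 90 57 -18 | 85 70 -18 | 80 84 -16 | 75 98 -13 | 70 111 -9 | 65 124 -3 | 60 137 3 | 55 148 11 | 50 159 19 | 45 170 29 | 40 179 39 | 35 188 50 | 30 195 62 | 25 202 74 | 20 207 87 | 15 211 100 | 10 214 114 | 5 216 128 | 0 217 142 |
```

Call:
carry_out(
  commands=[
    [0, 0, 0, 0, 15, -8, -1],
    [0, 0, 0, 0, 29, -16, -1],
    [0, 0, 0, 0, 43, -18, -1],
    [0, 0, 0, 0, 57, -18, -1],
    [0, 0, 0, 0, 70, -18, -1],
    [0, 0, 0, 0, 84, -16, -1],
    [0, 0, 0, 0, 98, -13, -1],
    [0, 0, 0, 0, 111, -9, -1],
    [0, 0, 0, 0, 124, -3, -1],
    [0, 0, 0, 0, 137, 3, -1],
    [0, 0, 0, 0, 148, 11, -1],
    [0, 0, 0, 0, 159, 19, -1],
    [0, 0, 0, 0, 170, 29, -1],
    [0, 0, 0, 0, 179, 39, -1],
    [0, 0, 0, 0, 188, 50, -1],
    [0, 0, 0, 0, 195, 62, -1],
    [0, 0, 0, 0, 202, 74, -1],
    [0, 0, 0, 0, 207, 87, -1],
    [0, 0, 0, 0, 211, 100, -1],
    [0, 0, 0, 0, 214, 114, -1],
  ],
)

```text
time_s: 11.85
ee_pos: [570.7, -95.7, 126.3]
ee_rot: [180.0, -0.0, 152.1]
force: [-0.0, -0.0, -0.3]
gripper_width: 0.2
gripper_force: 0.3
```

```bash
python3 - <<'E'
from h import *
p=toC(state()['ee_pos']); print(p)
E
```

```text
[-43.56398232   0.41009608 126.302581  ]
```

Call:
carry_out(
  commands=[
    [0, 0, 0, 0, 2, 14, -1],
    [0, 0, 0, 0, 3, 24, -1],
    [0, 0, 0, 0, 3, 29, -1],
    [0, 0, 0, 0, 3, 31, -1],
    [0, 0, 0, 0, 3, 32, -1],
  ],
)

```text
time_s: 12.35
ee_pos: [572.0, -93.5, 95.5]
ee_rot: [-180.0, 0.0, 152.1]
force: [-0.8, 1.1, 0.7]
gripper_width: -0.2
gripper_force: 0.2
```

Call:
carry_out(
  commands=[
    [0, 0, 0, 0, 0, 1, -1],
    [0, 0, 0, 0, 0, 2, -1],
    [0, 0, 0, 0, 0, 3, -1],
    [0, 0, 0, 0, 0, 3, -1],
  ],
)

```text
time_s: 12.75
ee_pos: [572.2, -93.5, 95.2]
ee_rot: [180.0, 0.1, 152.1]
force: [-4.3, 0.1, 12.8]
gripper_width: 0.6
gripper_force: 6.4
```

```bash
python3 - <<'E'
from h import *
a=save('side','side6'); b=save('wrist','w6')
cv2.imwrite('pics/j6.png',np.hstack([cv2.resize(b,(480,300)),cv2.resize(a[150:300,280:440],(320,300))])[:,:,::-1])
E
```

```text
(no output)
```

View pics/j6.png

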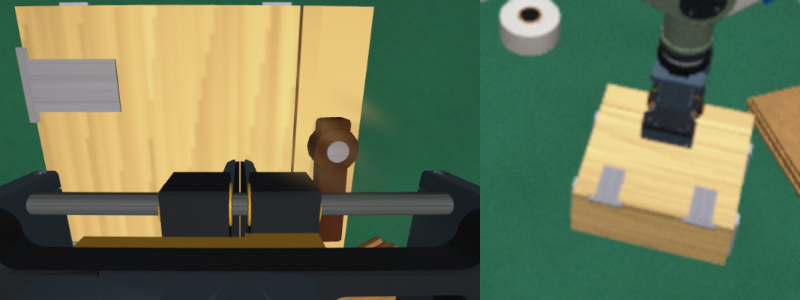

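```bash
python3 m.py | grep -A1 '^\[\[ '|tail -2; python3 - <<'E'
from h import *
import pickle
S=[pickle.load(open(k,'rb')) for k in('w1.pkl','w2.pkl')]
t=tri('wrist',[[287.6,221.5]],'wrist',[[267.6,119.6]],*S)[0]; print('pivot',t,toC(t[:3]))
t=np.radians(-6); p=np.array([-107.5+50*np.sin(t),-30+50*np.cos(t),0])
for z in(160,98): print(z,rows(*toW(p+[0,0,z]),158.1))
E
```

```text
[[ 5.712e+02 -2.640e+01  1.158e+02  8.000e-01]
 [ 5.035e+02  3.680e+01  8.740e+01  3.000e-01]
pivot [571.17696384 -26.40582384 115.80249577   0.77217369] [-104.99736764  -31.63105007  115.80249577]
160 [  0.    0.1  -6.  -19.2  66.6 -64.7]
98 [  0.    0.1  -6.  -19.1  66.6  -2.7]
```

Call:
carry_out(
  commands=[
    [0, 0, 0, 0, 0, -25, -1],
    [0, 0, 0, 0, 0, -60, 0.3],
    [0, 0, -3, -10, 30, -65, 0.3],
    [0, 0, -6, -19, 66, -65, 0.3],
    [0, 0, -6, -19, 66, -65, 0.3],
    [0, 0, -6, -19, 66, -45, 0.3],
    [0, 0, -6, -19, 66, -20, 0.3],
    [0, 0, -6, -19, 66, -5, 0.3],
    [0, 0, -6, -19, 66, -2, 0.3],
    [0, 0, -6, -19, 66, -2, 0.3],
  ],
)

```text
time_s: 13.85
ee_pos: [619.7, -43.7, 95.3]
ee_rot: [179.9, 0.0, 158.1]
force: [-0.4, 2.2, 3.3]
gripper_width: 59.2
gripper_force: 1.8
```

Call:
carry_out(
  commands=[
    [0, 0, 0, 0, 0, 0, -1],
    [0, 0, 0, 0, 0, 0, -1],
    [0, 0, 0, 0, 0, 0, -1],
    [0, 0, 0, 0, 0, 0, -1],
    [0, 0, 0, 0, 0, 0, -1],
    [0, 0, 0, 0, 0, 0, -1],
  ],
  force=8,
)

```text
time_s: 14.45
ee_pos: [620.4, -44.6, 95.3]
ee_rot: [180.0, 0.1, 158.1]
force: [0.2, -2.0, 5.6]
gripper_width: 21.1
gripper_force: 10.4
```

```bash
python3 - <<'E'
from h import *
s=state();A=s['ee_pos']; print(toC(A),s['ee_rot'],s['gripper_width'])
for t in range(0,91,6):
    a=np.radians(t); print(t,rows(*toW([-106.7+50*np.sin(a),-30.5+50*np.cos(a),A[2]]),152.1-t)[2:6].tolist())
E
```

```text
[-111.95594842   20.42179507   95.32022451] [1.79987406e+02 1.39115336e-01 1.58084458e+02] 21.149728830463204
0 [6.0, 1.5, -5.1, -0.0]
6 [12.0, 2.3, -10.3, -0.0]
12 [18.0, 3.6, -15.4, -0.0]
18 [24.0, 5.5, -20.2, -0.0]
24 [30.0, 7.9, -24.9, -0.0]
30 [36.0, 10.7, -29.3, -0.0]
36 [42.0, 14.0, -33.4, -0.0]
42 [48.0, 17.7, -37.1, -0.1]
48 [54.0, 21.8, -40.4, -0.1]
54 [60.0, 26.2, -43.2, -0.1]
60 [66.0, 30.8, -45.6, -0.1]
66 [72.0, 35.7, -47.5, -0.1]
72 [78.0, 40.8, -48.8, -0.1]
78 [84.0, 46.0, -49.6, -0.1]
84 [90.0, 51.2, -49.9, -0.1]
90 [96.0, 56.4, -49.6, -0.1]
```

Call:
carry_out(
  commands=[
    [0, 0, 0, 0, 0, -3, -1],
    [0, 0, 6, 1.5, -5, -3, -1],
    [0, 0, 12, 2.3, -10.3, -3, -1],
    [0, 0, 18, 3.6, -15.4, -3, -1],
    [0, 0, 24, 5.5, -20.2, -3, -1],
    [0, 0, 30, 7.9, -24.9, -3, -1],
    [0, 0, 36, 10.7, -29.3, -3, -1],
    [0, 0, 42, 14, -33.4, -3, -1],
    [0, 0, 48, 17.7, -37.1, -3, -1],
    [0, 0, 54, 21.8, -40.4, -3, -1],
    [0, 0, 60, 26.2, -43.2, -3, -1],
    [0, 0, 66, 30.8, -45.6, -3, -1],
    [0, 0, 72, 35.7, -47.5, -3, -1],
    [0, 0, 78, 40.8, -48.8, -3, -1],
    [0, 0, 84, 46, -49.6, -3, -1],
    [0, 0, 90, 51.2, -49.9, -3, -1],
    [0, 0, 96, 56.4, -49.6, -3, -1],
    [0, 0, 96, 56.4, -49.6, -3, -1],
    [0, 0, 96, 56.4, -49.6, -3, -1],
    [0, 0, 96, 56.4, -49.6, -3, -1],
  ],
)

```text
time_s: 16.45
ee_pos: [551.0, -67.2, 96.8]
ee_rot: [179.9, -0.3, 62.0]
force: [6.9, 5.2, -7.5]
gripper_width: 21.1
gripper_force: 8.0
```

Release, lift, and move aside to look.

Call:
carry_out(
  commands=[
    [0, 0, 0, 0, 0, 0, 0.2],
    [0, 0, 0, 0, 0, 0, 0.2],
    [0, 0, 0, 0, 0, 0, 0.2],
    [0, 0, 0, 0, 0, 0, 0.2],
    [0, 0, 0, 0, 0, -20, 0.2],
    [0, 0, 0, 0, 0, -60, 0.2],
    [0, 0, 0, 0, 0, -110, 0.2],
    [0, 0, 0, 0, 0, -160, 0.2],
    [0, 0, 0, 0, 60, -200, 0.2],
    [0, 0, 0, -40, 110, -230, 0.2],
    [0, 0, 0, -60, 150, -230, 0.2],
    [0, 0, 0, -60, 150, -230, 0.2],
    [0, 0, 0, -60, 150, -230, 0.2],
  ],
)

```text
time_s: 17.75
ee_pos: [655.0, -195.9, 326.8]
ee_rot: [179.9, 0.0, 61.9]
force: [0.4, 0.1, -0.5]
gripper_width: 54.6
gripper_force: 0.0
```

```bash
python3 - <<'E'
from h import *
import pickle
s=state(); a=save('wrist','w7'); b=save('top','top7'); pickle.dump(s,open('w7.pkl','wb')); print(s['ee_pos'],s['ee_rot'])
cv2.imwrite('pics/j7.png',np.hstack([cv2.resize(a,(480,300)),cv2.resize(b[90:240,270:430],(320,300))])[:,:,::-1])
print(proj('wrist',toW([[-107.5,-30,113],[-37.5,-30,113],[-83,120,95],[-83,-120,95]]),s)*.75)
E
```

```text
[ 655.01045526 -195.89294314  326.75610124] [1.79910969e+02 4.79226403e-02 6.19015392e+01]
[[138.3436899   55.74424497]
 [142.90784161 103.26150478]
 [239.00520659  72.89947544]
 [ 88.33029302  73.92307399]]
```

View pics/j7.png

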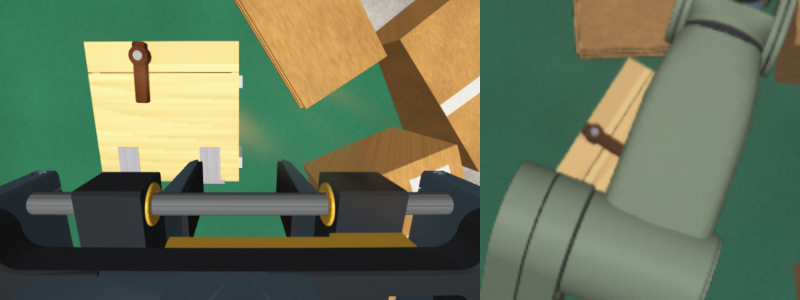

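The lid is closed. The turnbutton lies across its edge with the tip at pixel (143,102); the predicted position for 1.57 rad is (143,103). The robot is clear of everything.

```bash
python3 -c "
from workcell import workorder
print(workorder.job_done())"
```

```text
the job is handed in; nothing more can be done
None
```

I handed the job in at about 18 s: the scanner lies flat on the crate floor, the lid is closed, and the turnbutton is square across its edge. The hand-in gave no verdict. I never touched the other things on the bench, but I didn't re-measure them at the end.

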